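# Click the snap lid shut all round

## Robot

A 6-joint arm with a two-finger parallel gripper is mounted at the origin on the work surface. World frame = base frame: x ahead of the robot, y to its left, z up, the work surface at z = 0. Lengths are in mm, angles in rad, forces in N, time in s.
With the tool pointing down it reaches from about 275 to 750 mm from the base axis. Payload 10.2 kg.
Tool frame: the origin (TCP) lies midway between the tips of the shut fingers; the grasp point (between the pads) lies grasp_offset behind it (grasp_offset is the distance from the TCP to the grasp point, in mm); x points along the fingers, z is the direction in which the jaws open and shut, and the axes are right-handed (so a half turn about x gives the same grasp; the last joint's range is limited). The gripper opens to 85 mm and grips with 20 to 120 N. Pads are 22 mm wide; open, the fingers measure 114 mm over their backs; the gripper's body (76 mm by 85 mm) begins 54 mm behind the grasp point. The pads swing forward as they close: fully open they stand 13 mm farther back than shut.
Start: joints at [-1.384, 0.313, 1.498, -0, 1.331, -0.223], TCP at [209.162, -481.542, 231.294] pointing down, gripper open.
Joint ranges: [-2.94, 2.94], [-0.97, 2.17], [0.19, 2.56], [-1.23, 4.37], [0.02, 3.11], [-2.88, 2.88]. Speed limits (rad/s): [2.39, 2.39, 3.01, 3.14, 3.14, 3.14].

## Interface

Orientations are given as a unit quaternion [w, x, y, z].
In Python, from rig import sense, capture, calibration, finish_job, grasp_offset gives the robot as it stands.
- The arm moves only by the shell command python3 -m jog 'ROWS' [FORCE]. ROWS is JSON, a list of rows, each an object with "linear": the shift along the tool's x, y, z scaled (see below), a list of three; "rotation": the turn, a rotation vector about the tool's x, y, z scaled (see below), a list of three; "grip": the finger opening in mm, from 0 to 85.4. A call has 1 to 20 rows; each row is the pose to reach, as a shift and turn from the pose measured when the call began, along the tool's axes at that moment; what a row does not reach only later rows make up. The controller multiplies each number of a shift by 0.3 m and each number of a turn by 0.5 rad. A row lasts 1/12 s, in which the tool goes at most 41.7 mm and 7.16 degrees, less where a joint would pass 70% of its speed; a pose out of reach is approached as far as the arm can. A call with a number of a shift or a turn outside -1 to 1 is refused whole. A call with a gripper value outside its range is refused whole. The fingers move at their own pace and stop on an object; FORCE is the grip in N (left out, the last holds). Time passes only in rows, so rows that repeat a pose let the fingers close. It gives the time, the measured TCP pose, the force and the opening at its end, in the units of the state.
- sense(): the state, without advancing time (a new reading comes with each control period).
- capture(name): name is "scene" or "top" or "wrist"; returns (picture, depth): 400x640x3 uint8, red, green, blue; 400x640 float32, mm along the optical axis (not along the pixel's ray), 0 where there is no reading.
- calibration(name): a dict with "intrinsics" (3x3 intrinsics, pixels), "dist" ([k1, k2, p1, p2, k3] as OpenCV has them; the pictures are not rectified), "world_from_camera" (4x4, takes a point from camera to world coordinates). Camera axes: x right, y up, looking along -z (the intrinsics and any distortion apply to the point x, -y, -z); pixel columns grow to the right and rows downward; lengths in mm; the calibration is good to about 2 mm. A picture is of the moment at which its call begins: read the wrist's pose just before it. calibration takes no time and is no camera call; for the wrist camera it gives the pose at the moment of the call.
- finish_job(): hands the job in, once; it reports no verdict.
The state is a dict: "time_s": time; "joints": joint angles; "dq": joint speeds; "tau": joint torques, N m; "eef_pos": TCP position; "ee_rot": TCP orientation; "force": force on the tool from outside, world axes, zero at the start; "wrist_torque": the same for the moment, N m; "grip_width": opening from 0.0 (shut) to 1.0 (fully open).
Only numpy, scipy, OpenCV 4.12 (cv2) and the standard library are available. Lean on these libraries where they do the work, as an engineer would, in place of code of your own. Each camera call takes 0.05 s, during which the arm holds its last target.

## Task

The lid of the clear storage box has been laid on but is not properly closed: press down around its white rim with the fingertips, section by section, until all four corner sections have snapped fully home (some may be partly or wholly down already). Only press: do not lift the box, leave it standing where it is, and leave the sugar bowl, tea glass holder, tin and clip around it undisturbed.

Things in the scene. Friction and masses are not known exactly. Their poses are not given: they have to be found in the camera images.
- box: snap-lid storage box of clear plastic, 168 x 118 mm at the foot, standing loose on the oak board (0.5 to 1 kg). Origin: centre of its underside; x along its long side, y along its short side, z up. Its lid is on it: a grey middle panel (top at 65 mm, 126 x 76 mm, does not move) surrounded by a white rim 180 x 130 mm outside and 26 mm wide. The rim is cut into four L-shaped corner sections with 8 mm gaps at the middle of each side; each section moves straight down by itself.
- corner_a (a joint): travel of the rim section at the box's +x +y corner, in m: 0 = standing fully up; 0.007 = snapped fully shut. A stiff catch holds it wherever it has been pushed to; it moves under about 7 N and comes to a hard stop when shut; it never springs back. Starts anywhere from standing up to shut.
- corner_a_top (a point): centre of the 26 x 26 mm square corner of that section (+x +y corner), on its top face; moves with it: 77 mm above the board when up, 70 mm when shut. Anywhere on the section's top can be pressed; arms of the L run from here 74 mm along the long side and 48 mm along the short side (26 mm wide).
- corner_b (a joint): travel of the rim section at the box's -x +y corner, in m: 0 = standing fully up; 0.007 = snapped fully shut. A stiff catch holds it wherever it has been pushed to; it moves under about 7 N and comes to a hard stop when shut; it never springs back. Starts standing up or at most 3 mm down.
- corner_b_top (a point): centre of the 26 x 26 mm square corner of that section (-x +y corner), on its top face; moves with it: 77 mm above the board when up, 70 mm when shut. Anywhere on the section's top can be pressed; arms of the L run from here 74 mm along the long side and 48 mm along the short side (26 mm wide).
- corner_c (a joint): travel of the rim section at the box's -x -y corner, in m: 0 = standing fully up; 0.007 = snapped fully shut. A stiff catch holds it wherever it has been pushed to; it moves under about 7 N and comes to a hard stop when shut; it never springs back. Starts anywhere from standing up to shut.
- corner_c_top (a point): centre of the 26 x 26 mm square corner of that section (-x -y corner), on its top face; moves with it: 77 mm above the board when up, 70 mm when shut. Anywhere on the section's top can be pressed; arms of the L run from here 74 mm along the long side and 48 mm along the short side (26 mm wide).
- corner_d (a joint): travel of the rim section at the box's +x -y corner, in m: 0 = standing fully up; 0.007 = snapped fully shut. A stiff catch holds it wherever it has been pushed to; it moves under about 7 N and comes to a hard stop when shut; it never springs back. Starts standing up or at most 3 mm down.
- corner_d_top (a point): centre of the 26 x 26 mm square corner of that section (+x -y corner), on its top face; moves with it: 77 mm above the board when up, 70 mm when shut. Anywhere on the section's top can be pressed; arms of the L run from here 74 mm along the long side and 48 mm along the short side (26 mm wide).
- sugar_bowl: bystander: white porcelain sugar bowl with hinged lid and knob, 96 mm across, 94 mm tall, loose; origin at the centre of its underside
- glass_holder: bystander: small copper-coloured tea glass holder, open cup 72 mm across, 65 mm tall, with a handle reaching 62 mm out on its +y side, loose; origin at the centre of its underside
- tea_tin: bystander: round aluminium tin with a clear window on top, 80 mm across, 53 mm tall, loose; origin at the centre of its underside
- clip: bystander: red plastic bag clip lying flat, about 90 x 14 x 16 mm, loose; origin under its middle, x along its length
Things that resemble listed ones, but are neither listed nor needed, are in the scene too. There is more than one size of the box; the one meant has the size given above.

How it is judged (in metres and radians):
At the end, for the whole second after the job is handed in: All four rim sections are snapped shut (each at least 6 of its 7 mm down), with the box at rest flat on the board, not lifted, and less than 30 mm from where it started (value of joint each of corner_a, corner_b, corner_c, corner_d above 0.006 m and height (world z) of box below 0.004 m and angle between box's own z axis and vertical below 0.05 rad and linear speed of box below 0.01 m/s and distance of box from where it was at the start of the episode below 0.03 m); the robot touches nothing.
It fails at once if the box is lifted or tipped (height (world z) of box above 0.008 m or angle between box's own z axis and vertical above 0.12 rad).
It fails at once if the box is pushed more than 30 mm from where it stood (distance of box from where it was at the start of the episode above 0.03 m).
It fails at once if a bystander is shifted by more than 20 mm or lifted (distance of any of sugar_bowl, glass_holder, tea_tin, clip from where it was at the start of the episode above 0.02 m).
It also fails if it takes over 45 s, if anything falls off the work surface, if the arm or the gripper's body presses on something with over 40 N, if the wrist force passes 120 N, or if a joint passes its speed limit or range.

## Working session

There is one attempt and no reset: what is moved stays moved. The work goes in short steps, Python scripts to look and compute and a shell command to move; the robot and the scene stay as the last step left them, time stands still between calls to the robot, and variables do not carry over. Pictures are saved under pics/ and viewed, and the job is handed in when it is done.

```bash
mkdir -p pics; python3 - <<'E'
from rig import *
import cv2,numpy as np
print(sense(),grasp_offset)
for n in ("scene","top"):
    p,d=capture(n); cv2.imwrite(f"pics/{n}0.png",p[:,:,::-1]); np.savez(f"{n}0.npz",p=p,d=d,**{k:np.array(v) for k,v in calibration(n).items()})
    print(n,calibration(n))
E
```

```text
{'time_s': 0.0, 'joints': array([-1.38441850e+00,  3.13442788e-01,  1.49847698e+00, -2.00875557e-05,
        1.33098599e+00, -2.23445722e-01]), 'dq': array([-0.0011856 ,  0.00048748,  0.00098236,  0.00052752,  0.00046609,
       -0.00112618]), 'tau': array([-1.25930968e-03, -4.12275445e+01, -2.59738111e+01, -3.14544914e-04,
        4.20086624e-03, -4.14848913e-06]), 'eef_pos': array([ 209.09578613, -481.26981655,  230.72374834]), 'ee_rot': array([ 0.59095356,  0.3881271 ,  0.59160776, -0.38746807]), 'force': array([0.8679584 , 0.03174148, 0.15324371]), 'wrist_torque': array([-0.02286505, -0.0092278 ,  0.05636475]), 'grip_width': 1.0013247636580596} 18.700000000000003
scene {'intrinsics': array([[440.12923997,   0.        , 319.03110191],
       [  0.        , 440.12923997, 196.74289929],
       [  0.        ,   0.        ,   1.        ]]), 'dist': array([-0.10314886,  0.        ,  0.        ,  0.        ,  0.        ]), 'world_from_camera': array([[-5.51331912e-01, -5.92092791e-01,  5.87757816e-01,
         1.12313383e+03],
       [ 8.34262578e-01, -3.85990738e-01,  3.93722112e-01,
         4.12874625e+02],
       [-6.25095099e-03,  7.07415915e-01,  7.06769870e-01,
         7.83250201e+02],
       [ 0.00000000e+00,  0.00000000e+00,  0.00000000e+00,
         1.00000000e+00]])}
top {'intrinsics': array([[391.731579  ,   0.        , 319.05144176],
       [  0.        , 391.731579  , 200.27406065],
       [  0.        ,   0.        ,   1.        ]]), 'dist': array([-0.08525185,  0.        ,  0.        ,  0.        ,  0.        ]), 'world_from_camera': array([[ 2.31683951e-02,  9.81123205e-01, -1.91990841e-01,
         4.11381294e+02],
       [-9.98613795e-01,  3.17905126e-02,  4.19505983e-02,
         5.36664192e+01],
       [ 4.72621926e-02,  1.90752774e-01,  9.80499701e-01,
         7.80121684e+02],
       [ 0.00000000e+00,  0.00000000e+00,  0.00000000e+00,
         1.00000000e+00]])}
```

View pics/scene0.png

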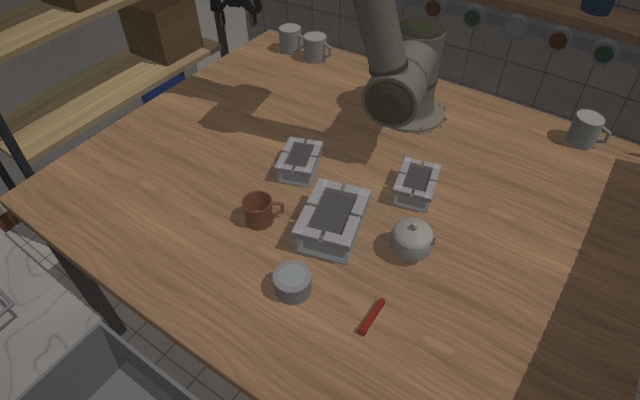

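View pics/top0.png

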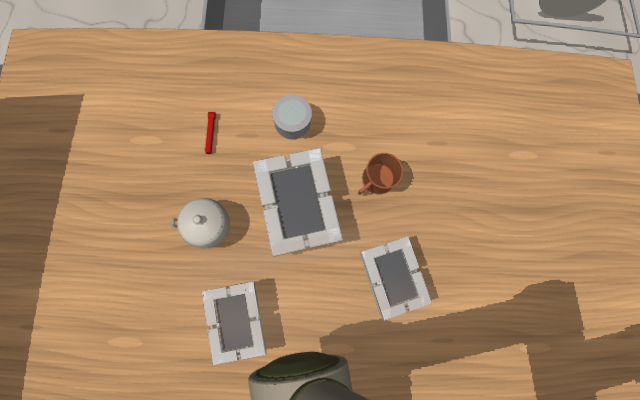

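Candidates in the top view: a large box at (299,202), and two smaller ones at (234,323) and (396,278). I'll check the size of the large one.

```bash
cat > h.py <<'E'
import numpy as np,cv2
def rays(z,uv):
    uv=np.array(uv,float).reshape(-1,1,2)
    n=cv2.undistortPoints(uv,z['intrinsics'],z['dist']).reshape(-1,2)
    return np.c_[n[:,0],-n[:,1],-np.ones(len(n))]
def world(z,uv,depth):
    c=rays(z,uv)*np.array(depth,float).reshape(-1,1)
    T=z['world_from_camera']; return c@T[:3,:3].T+T[:3,3]
def plane(z,uv,h):
    r=rays(z,uv)@z['world_from_camera'][:3,:3].T; o=z['world_from_camera'][:3,3]
    return o+r*((h-o[2])/r[:,2])[:,None]
def cloud(z):
    v,u=np.mgrid[0:400,0:640]
    return world(z,np.c_[u.ravel(),v.ravel()],z['d'].ravel()).reshape(400,640,3)
E
python3 - <<'E'
from h import *
for n in ("top","scene"):
    z=np.load(n+"0.npz");C=cloud(z);p=z['p'].astype(int);hsv=cv2.cvtColor(z['p'],cv2.COLOR_RGB2HSV)
    ok=z['d']>0
    for name,(u,v) in ({"big":(299,202),"s1":(234,323),"s2":(396,278)} if n=="top" else {"big":(332,215)}).items():
        ref=C[v,u]; m=ok&(np.hypot(C[...,0]-ref[0],C[...,1]-ref[1])<125 if name=="big" else np.hypot(C[...,0]-ref[0],C[...,1]-ref[1])<80)
        dark=(m&(p.sum(2)<300)&(hsv[...,1]<60)&(abs(C[...,2]-65)<8)).astype(np.uint8)
        k,l,s,ce=cv2.connectedComponentsWithStats(dark); lab=l[v,u]; q=C[l==lab]
        r=cv2.minAreaRect(q[:,:2].astype(np.float32)); print(n,name,"panel",r,np.median(q[:,2]))
        rim=m&(C[...,2]>62)&(C[...,2]<85)
        r2=cv2.minAreaRect(C[rim][:,:2].astype(np.float32)); print("   all",r2)
    z0=C[ok&(hsv[...,1]>80)&(abs(C[...,2])<15)&(abs(C[...,0]-500)<200)][:,2];print("board z",np.median(z0))
for n,b in (("top",(240,140,360,265)),("scene",(270,165,390,275))):
    i=cv2.imread(f"pics/{n}0.png")[b[1]:b[3],b[0]:b[2]]; cv2.imwrite(f"pics/{n}0c.png",cv2.resize(i,None,fx=4.7,fy=4.7,interpolation=cv2.INTER_CUBIC))
E
```

```text
top big panel ((549.51123046875, 64.42915344238281), (125.04338836669922, 77.39202117919922), 14.490256309509277) 64.1777275921263
   all ((549.1950073242188, 63.82392120361328), (180.678955078125, 130.52001953125), 14.485918045043945)
top s1 panel ((774.2183837890625, -25.1461181640625), (1242.0782470703125, 2108.313232421875), 0.3830277919769287) -0.7331927060826047
   all ((0.0, 0.0), (0.0, 0.0), 0.0)
top s2 panel ((774.2183837890625, -25.1461181640625), (1242.0782470703125, 2108.313232421875), 0.3830277919769287) -0.7331927060826047
   all ((0.0, 0.0), (0.0, 0.0), 0.0)
board z -0.7460370685122371
scene big panel ((553.3924560546875, 66.53904724121094), (134.9681854248047, 75.96170043945312), 14.701409339904785) 66.13732257321783
   all ((550.5565795898438, 65.49917602539062), (183.11756896972656, 128.40036010742188), 14.41232967376709)
board z 0.8312038210943911
```

View pics/top0c.png

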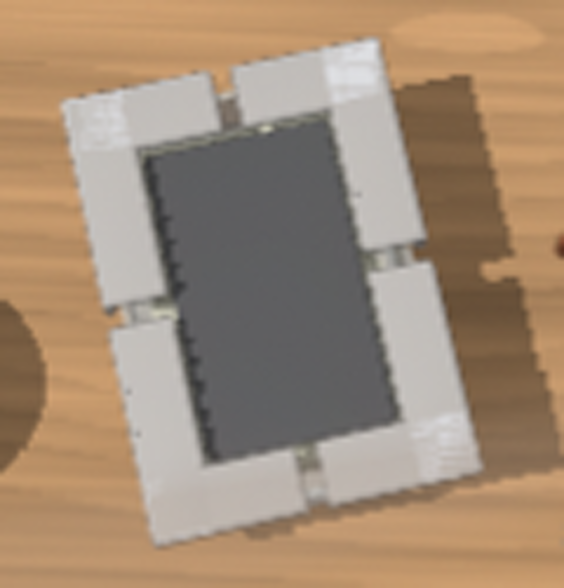

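View pics/scene0c.png

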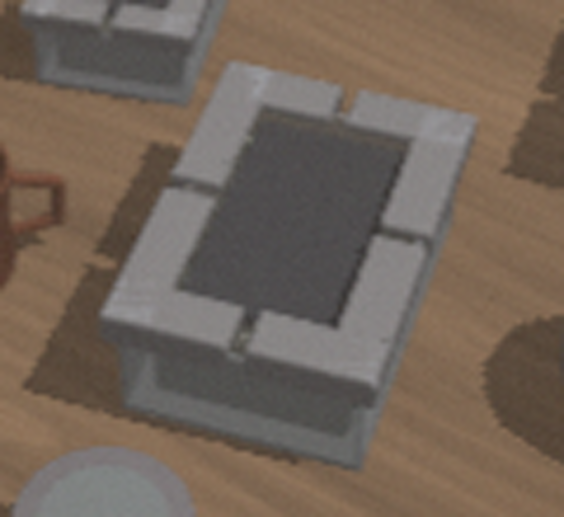

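Large box confirmed: 180 x 130 mm, panel 126 x 76 mm, centred near (549.5, 64.5), yaw 14.5°. Next I'll measure section heights and work out the moves.

```bash
cat >> h.py <<'E'
c0=np.array([549.7,64.6]); a=np.deg2rad(14.5); ex=np.array([np.cos(a),np.sin(a)]); ey=np.array([-ex[1],ex[0]])
corners={'a':(1,1),'b':(-1,1),'c':(-1,-1),'d':(1,-1)}
def cpos(k,dx=74,dy=49): s=corners[k]; return c0+s[0]*dx*ex+s[1]*dy*ey
def heights(C,ok):
    X=(C[...,:2]-c0)@ex; Y=(C[...,:2]-c0)@ey
    P=ok&(abs(X)<45)&(abs(Y)<25)&(C[...,2]>50); pz=np.median(C[P][:,2])
    for k,s in corners.items():
        x=X*s[0];y=Y*s[1]
        m=ok&(x>10)&(y>10)&(x<86)&(y<61)&((x>68)|(y>43))&(C[...,2]>60)
        print(k,m.sum(),"above panel",np.round(np.percentile(C[m][:,2]-pz,[25,50,75]),1))
E
python3 - <<'E'
from h import *
from rig import sense
from scipy.spatial.transform import Rotation as R
for n in ("top","scene"):
    z=np.load(n+"0.npz"); print(n); heights(cloud(z),z['d']>0)
s=sense(); q=s['ee_rot']; M=R.from_quat(np.r_[q[1:],q[0]]).as_matrix(); print(M.round(3))
for k in corners:
    t=np.r_[cpos(k),110]; print(k,t.round(1),(M.T@(t-s['eef_pos'])/300).round(3))
E
```

```text
top
a 555 above panel [10.  10.8 11.6]
b 602 above panel [ 8.5  9.2 10. ]
c 584 above panel [8.2 9.  9.8]
d 539 above panel [ 8.5  9.3 10. ]
scene
a 347 above panel [ 9.8 10.6 11.4]
b 277 above panel [ 8.6  9.5 10.3]
c 255 above panel [ 8.3  9.1 10.2]
d 308 above panel [ 8.5  9.2 10.1]
[[-0.     0.917  0.398]
 [ 0.001  0.398 -0.917]
 [-1.     0.    -0.001]]
a [609.1 130.6 110. ] [ 0.405  2.035 -1.339]
b [465.8  93.5 110. ] [ 0.405  1.548 -1.416]
c [490.3  -1.4 110. ] [ 0.404  1.497 -1.094]
d [633.6  35.7 110. ] [ 0.404  1.984 -1.017]
```

All four sections are 4–6 mm above shut, so all four need pressing. I'll shut the fingers and go over corner c in two hops.

```bash
python3 -m jog '[{"linear":[0.1,0.75,-0.55],"rotation":[0,0,0],"grip":0},{"linear":[0.1,0.75,-0.55],"rotation":[0,0,0],"grip":0},{"linear":[0.1,0.75,-0.55],"rotation":[0,0,0],"grip":0},{"linear":[0.1,0.75,-0.55],"rotation":[0,0,0],"grip":0},{"linear":[0.1,0.75,-0.55],"rotation":[0,0,0],"grip":0},{"linear":[0.1,0.75,-0.55],"rotation":[0,0,0],"grip":0},{"linear":[0.1,0.75,-0.55],"rotation":[0,0,0],"grip":0},{"linear":[0.1,0.75,-0.55],"rotation":[0,0,0],"grip":0},{"linear":[0.1,0.75,-0.55],"rotation":[0,0,0],"grip":0},{"linear":[0.1,0.75,-0.55],"rotation":[0,0,0],"grip":0}]' 60
cat > go.py <<'E'
from h import *
from rig import sense
from scipy.spatial.transform import Rotation as R
import sys
s=sense(); q=s['ee_rot']; M=R.from_quat(np.r_[q[1:],q[0]]).as_matrix()
print("t",s['time_s'],"pos",s['eef_pos'].round(1),"F",s['force'].round(1),"grip",round(s['grip_width'],3),"x-axis",M[:,0].round(3),"q",s['joints'].round(2))
for k,zz in zip(sys.argv[1::2],sys.argv[2::2]): print(k,(M.T@(np.r_[cpos(k),float(zz)]-s['eef_pos'])/300).round(3))
E
python3 go.py c 95
```

```text
time_s: 0.93
eef_pos: [349.6, -240.7, 201.0]
ee_rot: [0.591, 0.388, 0.592, -0.388]
force: [-0.2, -0.3, 0.1]
grip_width: 0.001
t 0.9333 pos [ 349.6 -240.7  201. ] F [-0.2 -0.3  0.1] grip 0.001 x-axis [-0.     0.001 -1.   ] q [-0.88  0.12  1.82  0.    1.2   0.28]
c [ 0.354  0.748 -0.544]
```

```bash
python3 -m jog '[{"linear":[0.1,0.748,-0.544],"rotation":[0,0,0],"grip":0},{"linear":[0.1,0.748,-0.544],"rotation":[0,0,0],"grip":0},{"linear":[0.1,0.748,-0.544],"rotation":[0,0,0],"grip":0},{"linear":[0.1,0.748,-0.544],"rotation":[0,0,0],"grip":0},{"linear":[0.1,0.748,-0.544],"rotation":[0,0,0],"grip":0},{"linear":[0.1,0.748,-0.544],"rotation":[0,0,0],"grip":0},{"linear":[0.1,0.748,-0.544],"rotation":[0,0,0],"grip":0},{"linear":[0.1,0.748,-0.544],"rotation":[0,0,0],"grip":0},{"linear":[0.1,0.748,-0.544],"rotation":[0,0,0],"grip":0},{"linear":[0.354,0.748,-0.544],"rotation":[0,0,0],"grip":0},{"linear":[0.354,0.748,-0.544],"rotation":[0,0,0],"grip":0},{"linear":[0.354,0.748,-0.544],"rotation":[0,0,0],"grip":0},{"linear":[0.354,0.748,-0.544],"rotation":[0,0,0],"grip":0}]'
python3 go.py c 70 c 95; python3 - <<'E'
from rig import *
import cv2
for n in ("scene","wrist"):
    p,d=capture(n); b=p[:,:,::-1]
    if n=="scene": b=cv2.resize(b[120:280,220:460],None,fx=3,fy=3,interpolation=cv2.INTER_CUBIC)
    cv2.imwrite(f"pics/{n}1.png",b)
E
```

```text
time_s: 2.02
eef_pos: [489.8, -2.9, 95.0]
ee_rot: [0.59, 0.388, 0.592, -0.389]
force: [0.3, 0.5, 0.8]
grip_width: 0.0
t 2.0167 pos [489.8  -2.9  95. ] F [0.3 0.5 0.8] grip 0.0 x-axis [-0.003  0.001 -1.   ] q [-0.25  0.4   1.77  0.    0.98  0.92]
c [ 0.083  0.004 -0.004]
c [-0.     0.004 -0.004]
```

View pics/scene1.png

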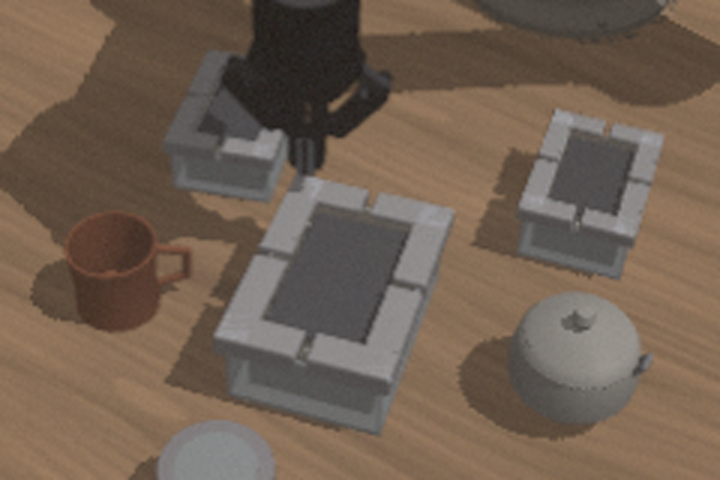

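View pics/wrist1.png

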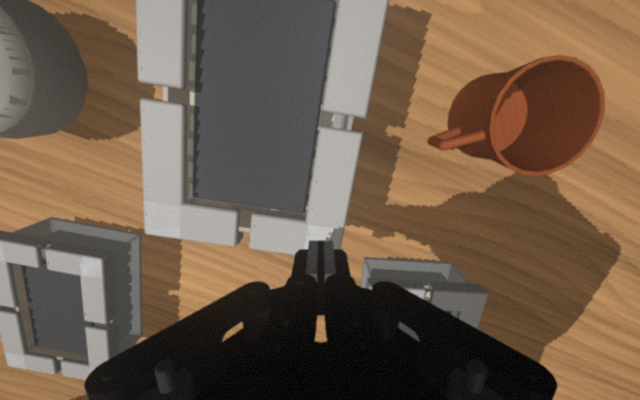

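The fingertips are above the c corner, at about (320,245) in the wrist view. I'll press it gently.

```bash
python3 -m jog '[{"linear":[0.03,0.004,-0.004],"rotation":[0,0,0],"grip":0},{"linear":[0.06,0.004,-0.004],"rotation":[0,0,0],"grip":0},{"linear":[0.065,0.004,-0.004],"rotation":[0,0,0],"grip":0},{"linear":[0.07,0.004,-0.004],"rotation":[0,0,0],"grip":0},{"linear":[0.075,0.004,-0.004],"rotation":[0,0,0],"grip":0},{"linear":[0.08,0.004,-0.004],"rotation":[0,0,0],"grip":0},{"linear":[0.083,0.004,-0.004],"rotation":[0,0,0],"grip":0},{"linear":[0.083,0.004,-0.004],"rotation":[0,0,0],"grip":0}]'
python3 go.py c 70
```

```text
time_s: 2.78
eef_pos: [492.2, -1.2, 72.6]
ee_rot: [0.592, 0.389, 0.59, -0.388]
force: [-1.6, 0.2, 3.4]
grip_width: 0.002
t 2.7833 pos [492.2  -1.2  72.6] F [-1.6  0.2  3.4] grip 0.002 x-axis [ 0.003 -0.    -1.   ] q [-0.24  0.43  1.79  0.    0.92  0.92]
c [ 0.009 -0.006 -0.002]
```

```bash
python3 -m jog '[{"linear":[0.01,-0.003,0],"rotation":[0,0,0],"grip":0},{"linear":[0.015,-0.003,0],"rotation":[0,0,0],"grip":0},{"linear":[0.02,-0.003,0],"rotation":[0,0,0],"grip":0},{"linear":[0.02,-0.003,0],"rotation":[0,0,0],"grip":0}]'
python3 go.py c 70
```

```text
time_s: 3.12
eef_pos: [492.3, -1.6, 69.4]
ee_rot: [0.593, 0.389, 0.589, -0.387]
force: [-9.0, 1.4, 29.9]
grip_width: -0.002
t 3.1167 pos [492.3  -1.6  69.4] F [-9.   1.4 29.9] grip -0.002 x-axis [ 0.006 -0.001 -1.   ] q [-0.24  0.44  1.79  0.    0.91  0.92]
c [-0.002 -0.006 -0.003]
```

Hard stop at 69.4 mm with 30 N, so c is shut. I'll lift off and go to d.

```bash
python3 - <<'E'
from h import *
from rig import sense
from scipy.spatial.transform import Rotation as R
s=sense(); q=s['ee_rot']; M=R.from_quat(np.r_[q[1:],q[0]]).as_matrix()
print((M.T@(np.r_[cpos('d'),95]-s['eef_pos'])/300).round(3))
E
```

```text
[-0.083  0.482  0.074]
```

```bash
python3 -m jog '[{"linear":[-0.06,0,0],"rotation":[0,0,0],"grip":0},{"linear":[-0.085,0,0],"rotation":[0,0,0],"grip":0},{"linear":[-0.085,0.12,0.018],"rotation":[0,0,0],"grip":0},{"linear":[-0.085,0.24,0.037],"rotation":[0,0,0],"grip":0},{"linear":[-0.085,0.36,0.055],"rotation":[0,0,0],"grip":0},{"linear":[-0.085,0.482,0.074],"rotation":[0,0,0],"grip":0},{"linear":[-0.085,0.482,0.074],"rotation":[0,0,0],"grip":0},{"linear":[-0.085,0.482,0.074],"rotation":[0,0,0],"grip":0},{"linear":[-0.085,0.482,0.074],"rotation":[0,0,0],"grip":0}]'
python3 go.py d 70
```

```text
time_s: 3.87
eef_pos: [632.9, 35.6, 94.9]
ee_rot: [0.592, 0.389, 0.59, -0.387]
force: [0.3, -0.4, 0.2]
grip_width: -0.0
t 3.8667 pos [632.9  35.6  94.9] F [ 0.3 -0.4  0.2] grip -0.0 x-axis [ 0.004 -0.001 -1.   ] q [-0.13  0.67  1.31 -0.    1.16  1.03]
d [0.083 0.002 0.   ]
```

```bash
python3 -m jog '[{"linear":[0.03,0.002,0],"rotation":[0,0,0],"grip":0},{"linear":[0.06,0.002,0],"rotation":[0,0,0],"grip":0},{"linear":[0.065,0.002,0],"rotation":[0,0,0],"grip":0},{"linear":[0.07,0.002,0],"rotation":[0,0,0],"grip":0},{"linear":[0.075,0.002,0],"rotation":[0,0,0],"grip":0},{"linear":[0.08,0.002,0],"rotation":[0,0,0],"grip":0},{"linear":[0.085,0.002,0],"rotation":[0,0,0],"grip":0},{"linear":[0.09,0.002,0],"rotation":[0,0,0],"grip":0},{"linear":[0.093,0.002,0],"rotation":[0,0,0],"grip":0},{"linear":[0.093,0.002,0],"rotation":[0,0,0],"grip":0}]'
python3 go.py d 70
```

```text
time_s: 4.7
eef_pos: [633.2, 35.6, 69.5]
ee_rot: [0.593, 0.388, 0.59, -0.387]
force: [-10.6, -0.8, 18.8]
grip_width: -0.004
t 4.7 pos [633.2  35.6  69.5] F [-10.6  -0.8  18.8] grip -0.004 x-axis [ 0.004 -0.001 -1.   ] q [-0.13  0.7   1.33 -0.    1.11  1.03]
d [-0.002  0.001  0.   ]
```

```bash
python3 -m jog '[{"linear":[0.008,0,0],"rotation":[0,0,0],"grip":0},{"linear":[0.008,0,0],"rotation":[0,0,0],"grip":0}]'
python3 go.py a 95
```

```text
time_s: 4.87
eef_pos: [633.1, 35.5, 69.6]
ee_rot: [0.593, 0.388, 0.589, -0.387]
force: [-9.1, 0.9, 17.3]
grip_width: 0.003
t 4.8667 pos [633.1  35.5  69.6] F [-9.1  0.9 17.3] grip 0.003 x-axis [ 0.005 -0.002 -1.   ] q [-0.13  0.7   1.33 -0.    1.11  1.03]
a [-0.086  0.053 -0.322]
```

Height is steady at the stop, so d is shut. On to a.

```bash
python3 -m jog '[{"linear":[-0.06,0,0],"rotation":[0,0,0],"grip":0},{"linear":[-0.086,0,0],"rotation":[0,0,0],"grip":0},{"linear":[-0.086,0.013,-0.08],"rotation":[0,0,0],"grip":0},{"linear":[-0.086,0.026,-0.16],"rotation":[0,0,0],"grip":0},{"linear":[-0.086,0.04,-0.24],"rotation":[0,0,0],"grip":0},{"linear":[-0.086,0.053,-0.322],"rotation":[0,0,0],"grip":0},{"linear":[-0.086,0.053,-0.322],"rotation":[0,0,0],"grip":0},{"linear":[-0.086,0.053,-0.322],"rotation":[0,0,0],"grip":0}]'
python3 go.py a 70
```

```text
time_s: 5.53
eef_pos: [608.8, 131.4, 95.1]
ee_rot: [0.593, 0.388, 0.59, -0.387]
force: [0.1, -0.5, 0.6]
grip_width: 0.0
t 5.5333 pos [608.8 131.4  95.1] F [ 0.1 -0.5  0.6] grip 0.0 x-axis [ 0.005 -0.002 -1.   ] q [ 0.03  0.65  1.35 -0.    1.14  1.19]
a [ 0.084 -0.001  0.003]
```

```bash
python3 -m jog '[{"linear":[0.03,0,0.003],"rotation":[0,0,0],"grip":0},{"linear":[0.055,0,0.003],"rotation":[0,0,0],"grip":0},{"linear":[0.06,0,0.003],"rotation":[0,0,0],"grip":0},{"linear":[0.065,0,0.003],"rotation":[0,0,0],"grip":0},{"linear":[0.07,0,0.003],"rotation":[0,0,0],"grip":0},{"linear":[0.075,0,0.003],"rotation":[0,0,0],"grip":0},{"linear":[0.08,0,0.003],"rotation":[0,0,0],"grip":0},{"linear":[0.085,0,0.003],"rotation":[0,0,0],"grip":0},{"linear":[0.09,0,0.003],"rotation":[0,0,0],"grip":0},{"linear":[0.095,0,0.003],"rotation":[0,0,0],"grip":0},{"linear":[0.096,0,0.003],"rotation":[0,0,0],"grip":0}]'
python3 go.py b 95
```

```text
time_s: 6.45
eef_pos: [609.9, 129.9, 69.4]
ee_rot: [0.594, 0.388, 0.589, -0.387]
force: [-11.6, -1.4, 26.7]
grip_width: -0.001
t 6.45 pos [609.9 129.9  69.4] F [-11.6  -1.4  26.7] grip -0.001 x-axis [ 0.007 -0.002 -1.   ] q [ 0.02  0.68  1.37 -0.    1.09  1.18]
b [-0.088 -0.488 -0.08 ]
```

```bash
python3 -m jog '[{"linear":[-0.06,0,0],"rotation":[0,0,0],"grip":0},{"linear":[-0.088,0,0],"rotation":[0,0,0],"grip":0},{"linear":[-0.088,-0.12,-0.02],"rotation":[0,0,0],"grip":0},{"linear":[-0.088,-0.24,-0.04],"rotation":[0,0,0],"grip":0},{"linear":[-0.088,-0.36,-0.06],"rotation":[0,0,0],"grip":0},{"linear":[-0.088,-0.488,-0.08],"rotation":[0,0,0],"grip":0},{"linear":[-0.088,-0.488,-0.08],"rotation":[0,0,0],"grip":0},{"linear":[-0.088,-0.488,-0.08],"rotation":[0,0,0],"grip":0},{"linear":[-0.088,-0.488,-0.08],"rotation":[0,0,0],"grip":0}]'
python3 go.py b 70
```

```text
time_s: 7.2
eef_pos: [467.0, 93.2, 95.3]
ee_rot: [0.594, 0.389, 0.588, -0.387]
force: [0.6, 0.6, -0.8]
grip_width: -0.001
t 7.2 pos [467.   93.2  95.3] F [ 0.6  0.6 -0.8] grip -0.001 x-axis [ 0.009 -0.002 -1.   ] q [-0.05  0.37  1.82 -0.    0.95  1.11]
b [ 0.084 -0.004 -0.003]
```

```bash
python3 -m jog '[{"linear":[0.03,-0.004,-0.003],"rotation":[0,0,0],"grip":0},{"linear":[0.055,-0.004,-0.003],"rotation":[0,0,0],"grip":0},{"linear":[0.06,-0.004,-0.003],"rotation":[0,0,0],"grip":0},{"linear":[0.065,-0.004,-0.003],"rotation":[0,0,0],"grip":0},{"linear":[0.07,-0.004,-0.003],"rotation":[0,0,0],"grip":0},{"linear":[0.075,-0.004,-0.003],"rotation":[0,0,0],"grip":0},{"linear":[0.08,-0.004,-0.003],"rotation":[0,0,0],"grip":0},{"linear":[0.085,-0.004,-0.003],"rotation":[0,0,0],"grip":0},{"linear":[0.09,-0.004,-0.003],"rotation":[0,0,0],"grip":0},{"linear":[0.095,-0.004,-0.003],"rotation":[0,0,0],"grip":0},{"linear":[0.096,-0.004,-0.003],"rotation":[0,0,0],"grip":0}]'
python3 go.py b 70
```

```text
time_s: 8.12
eef_pos: [465.8, 93.8, 69.2]
ee_rot: [0.595, 0.388, 0.589, -0.386]
force: [-16.6, 0.6, 41.7]
grip_width: -0.002
t 8.1167 pos [465.8  93.8  69.2] F [-16.6   0.6  41.7] grip -0.002 x-axis [ 0.009 -0.002 -1.   ] q [-0.05  0.41  1.84 -0.    0.88  1.11]
b [-0.003 -0.     0.001]
```

b is at its stop. I'll lift, withdraw and check the result with the cameras.

```bash
python3 -m jog '[{"linear":[-0.1,0,0],"rotation":[0,0,0],"grip":0},{"linear":[-0.2,0,0],"rotation":[0,0,0],"grip":0},{"linear":[-0.3,0,0],"rotation":[0,0,0],"grip":0},{"linear":[-0.4,0,0],"rotation":[0,0,0],"grip":0},{"linear":[-0.4,-0.1,0.1],"rotation":[0,0,0],"grip":0},{"linear":[-0.4,-0.2,0.2],"rotation":[0,0,0],"grip":0},{"linear":[-0.4,-0.3,0.3],"rotation":[0,0,0],"grip":0},{"linear":[-0.4,-0.35,0.4],"rotation":[0,0,0],"grip":0},{"linear":[-0.4,-0.4,0.5],"rotation":[0,0,0],"grip":0},{"linear":[-0.4,-0.4,0.6],"rotation":[0,0,0],"grip":0},{"linear":[-0.4,-0.4,0.7],"rotation":[0,0,0],"grip":0},{"linear":[-0.4,-0.4,0.8],"rotation":[0,0,0],"grip":0},{"linear":[-0.4,-0.4,0.8],"rotation":[0,0,0],"grip":0}]'
python3 - <<'E'
from rig import *
from h import *
for n in ("scene","top"):
    p,d=capture(n); cal={k:np.array(v) for k,v in calibration(n).items()}
    b=p[:,:,::-1]; cv2.imwrite(f"pics/{n}2.png",b)
    z=dict(p=p,d=d,**cal); C=cloud(z); print(n); heights(C,d>0)
    ref=c0; m=(d>0)&(np.hypot(*(C[...,:2]-c0).transpose(2,0,1))<125)&(C[...,2]>60)&(C[...,2]<80)
    print(cv2.minAreaRect(C[m][:,:2].astype(np.float32)))
    z0=np.load(n+"0.npz"); df=(np.abs(p.astype(int)-z0['p']).max(2)>60); 
    cv2.imwrite(f"pics/{n}diff.png",(df*255).astype(np.uint8))
E
```

```text
time_s: 9.2
eef_pos: [452.0, -178.1, 189.6]
ee_rot: [0.595, 0.389, 0.587, -0.388]
force: [0.5, -0.2, -0.3]
grip_width: 0.005
scene
a 327 above panel [4.  4.9 5.8]
b 262 above panel [4.  4.9 5.8]
c 251 above panel [4.1 5.1 5.8]
d 318 above panel [4.1 4.9 5.7]
((550.1832275390625, 65.36184692382812), (185.08193969726562, 128.1440887451172), 14.794227600097656)
top
a 548 above panel [4.2 4.9 5.6]
b 596 above panel [4.1 4.9 5.7]
c 575 above panel [4.1 5.  5.9]
d 526 above panel [4.1 5.  5.8]
((549.0556640625, 63.88154602050781), (180.59146118164062, 130.47813415527344), 14.398977279663086)
```

View pics/scene2.png

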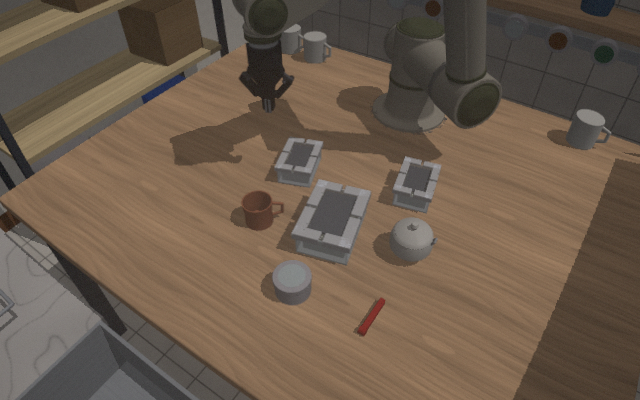

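View pics/top2.png

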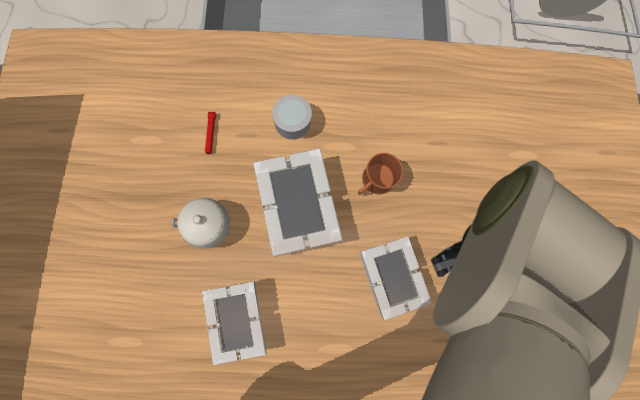

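All four sections now sit 4.9–5.1 mm above the panel, and 5 mm is shut. The box and bystanders are unmoved, and the arm is clear. Handing in.

```bash
python3 -c "
from rig import *
print(finish_job(), sense()['time_s'])"
```

```text
the job is handed in; nothing more can be done
the job is handed in; nothing more can be done
```

All four corner sections of the large box are pressed shut and the job is handed in; the interface gave no verdict. I picked the box by size (rim measured about 180 x 130 mm). I pressed c, d, a and b in turn with shut fingers, and each came to a hard stop at a fingertip height of about 69.4 mm with 17–42 N.

**Last checks:**
- **Rim height:** the depth images from both fixed cameras put all four sections 4.9–5.1 mm above the middle panel. Shut is 5 mm; they were 9–11 mm above it before.
- **Box and bystanders:** the top camera's fit of the box moved by less than 1 mm. The scene camera's fit also moved by less than 1 mm, though its rim outline read a little long, at 185 mm. The sugar bowl, glass holder, tin and clip look unmoved by eye in both pictures; I did not measure them.
- **Arm and time:** the arm was clear of everything, and the clock read about 9 s.

No check failed. The force on d settled at about 17 N when I pushed slightly further, but its height did not change and the cameras show it shut.

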